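# Level a sprung table with its push-and-turn knob and hold it there

### The job

Level the small sprung table: press its red knob down until the levelling foot under it stands on the packing plate, then turn the knob until, with the foot pressed down, the bubble sits between the two black lines of the green vial. Finish while holding: keep the knob pressed down by the fingers with the bubble between the lines, and leave the tin, the tape measure and the screwdriver where they are.

Things in the scene. Friction and masses are not known exactly. Their poses are not given: they have to be found in the camera images.
- table_base: fixed dark steel base of the levelling table, 150 x 340 x 10 mm, flat on the bench; origin at the centre of its underside, its y axis along the table's length towards the hinge end, z up. It stands anywhere within some 10 cm and is turned up to 0.35 rad either way.
- level_plate: aluminium plate 106 x 302 x 12 mm hinged to the base at its +y end; origin on the hinge axis at mid width, 66 mm above the bench, 130 mm towards +y from the base's middle; y along the plate to the hinge. A spring holds the knob end up, 10 mm above level; pushing the knob with 2 to 5 N brings the foot down on the packing plate, more loads the foot.
- level_knob: push-and-turn knob near the plate's free end, 250 mm from the hinge: black skirt disc, 60 mm across, 9 mm high, with a red grip bar 46 mm long (its x), 14 mm thick (its y), 29 mm high above the skirt; white dash near one bar end. Origin: middle of the skirt's underside. Bar top about 136 mm above the bench at first. It also gives 12 mm down into the plate on its own spring: 2 N, then 1 N per mm.
- knob_grip (a point): point on the knob's axis at which to grip the bar, 24 mm above the skirt's underside and 14 mm below the bar's top; x along the bar, y across its 14 mm thickness, z up.
- knob_turn (a joint): angle of the knob in rad, growing clockwise from above, stops at -2 and 2. Clockwise screws the foot out by 4 mm per rad, raising the knob end once the foot stands; anticlockwise lowers it. Starts within 0.35 of zero; with the foot standing, level is 0.5 to 1.3 rad away, either way. Stays where it is left; friction 0.12 N m.
- bubble_offset (a joint): place of the bubble along the vial in m: 0 at the vial's middle, positive towards the knob (knob end too high), negative towards the hinge (too low). With the foot standing, 1 rad clockwise moves it by +12 mm. With the knob let go it stands at +30 mm. Bubble 20 mm long, lines 28 mm apart: it is between them within 4 mm of 0.
- vial_mid (a point): middle of the green vial (86 mm long, in a yellow housing in the middle of the plate) at the height of the pale 20 mm long bubble; y along the vial towards the hinge.
- levelling_foot: black rubber foot 28 mm across on a steel screw, below the knob under the plate; origin at the middle of its sole. With the knob let go it hangs clear above the packing plate.
- packer_thick: fixed brass packing plate 60 x 60 x 11.2 mm lying on the base; by chance it lies under the foot (knob end then starts too high) or in the middle of the base.
- packer_thin: fixed copper packing plate 60 x 60 x 4 mm lying on the base where the other does not: in the middle of the base or under the foot (knob end then starts too low).
- sample_tin: bystander: small paint tin with a dark blue band, 66 mm across, 85 mm high, standing; origin at the centre of its underside.
- tape_measure: bystander: yellow tape measure 37 x 83 x 68 mm; origin at the centre of its underside.
- screwdriver: bystander: yellow-handled screwdriver 197 mm long, lying; origin at the middle of its underside.

How it is judged:
By the outcome, as a careful person would: the job done as asked, in the order asked, and still so for the second after the job is handed in, while the arm keeps its last pose, push and grip.
It also fails if it takes over 42 s, if anything falls off the work surface, if the arm or the gripper's body presses on something with over 40 N, if the wrist force passes 120 N, or if a joint passes its speed limit or range.

### The arm

A 6-joint arm with a two-finger parallel gripper is mounted at the origin on a cart in front of the work surface, level with it; the furniture and walls round the work are solid. World frame = base frame: x ahead of the robot, y to its left, z up, the work surface at z = 0. Lengths are in m, angles in degrees, forces in N, time in s.
With the tool pointing down it reaches from about 0.35 to 0.8 m from the base axis. Payload 7.3 kg.
Tool frame: the origin (TCP) lies midway between the tips of the shut fingers; the grasp point (between the pads) lies 19 mm behind it (r.pinch_z is the z of the grasp point in the tool frame, in m); z points along the fingers, y is the direction in which the jaws open and shut (so a half turn about z gives the same grasp; the last joint's range is limited). The gripper opens to 85 mm and grips with 20 to 120 N. Pads are 22 mm wide; open, the fingers measure 114 mm over their backs; the gripper's body (76 mm by 85 mm) begins 54 mm behind the grasp point. The pads swing forward as they close: fully open they stand 13 mm farther back than shut.
Start: joints at [58.499, 19.595, 87.324, -0, 73.075, -8.365], TCP at [0.206, 0.483, 0.231] pointing down, gripper open.
Joint ranges: [-145.02, 145.02], [-44.19, 115.74], [2.07, 154.8], [-57.11, 237.11], [16.16, 152.29], [-177.93, 177.93]. Speed limits (degrees/s): [147.25, 147.25, 180, 180, 180, 180].

### API

Orientations are given as a 3x3 rotation matrix whose columns are the frame's x, y, z axes.
In Python, from station import r gives the robot as it stands.
- The arm moves only by the tool send_rows, never from a script. Its argument "targets" is text: rows parted by semicolons, each of 7 numbers parted by spaces: the closure, from 0 (fully open) to 1 (shut), then the shift along the tool's x, y, z in mm, then the turn, a rotation vector about the tool's x, y, z in rad. In form: fingers x y z wx wy wz; .... A call has 1 to 10 rows; each row is the pose to reach, as a shift and turn from the pose commanded when the call began, along the tool's axes at that moment; what a row does not reach only later rows make up. A row lasts 1/10 s, in which the tool goes at most 50 mm and 8.59 degrees, less where a joint would pass 70% of its speed; a pose out of reach is approached as far as the arm can. A call with a gripper value outside its range is refused whole. The fingers move at their own pace and stop on an object; "force" is the grip in N (left out, the last holds). Time passes only in rows, so rows that repeat a pose let the fingers close. It gives the time, the measured TCP pose, the force and the opening at its end, in the units of the state.
- r.state(): the state, without advancing time (a new reading comes with each control period).
- r.get_image(name): name is "scene" or "top" or "wrist"; returns a dict with "frame" (480x640x3 uint8, red, green, blue), "range_z" (480x640 float32, m along the optical axis (not along the pixel's ray), 0 where there is no reading), "fx", "fy", "cx", "cy" (pixels), "k1" (the pictures are not rectified: a ray, as slopes to the right and down, at radius r is drawn at 1 + k1 r^2 times it, then the intrinsics apply), "rvec" (rotation vector, rad) and "tvec" (3), from world to camera coordinates, as OpenCV has them. Camera axes: x right, y down, z forward; pixel columns grow to the right and rows downward; lengths in m; the calibration is good to about 2 mm. A picture is of the moment at which its call begins.
- r.sign_off(): hands the job in, once; it reports no verdict.
The state is a dict: "t": time; "joints": joint angles; "dq": joint speeds; "tau": joint torques, N m; "position": TCP position; "orientation": TCP orientation; "force": force on the tool from outside, world axes, zero at the start; "moment": the same for the moment, N m; "width": opening from 0.0 (shut) to 1.0 (fully open).
Only numpy, scipy, OpenCV 4.12 (cv2) and the standard library are available. Lean on these libraries where they do the work, as an engineer would, in place of code of your own. Each camera call takes 0.05 s, during which the arm holds its last target.

## Working session

There is one attempt and no reset: what is moved stays moved. The work goes in short steps, Python scripts to look and compute and a tool call to move; the robot and the scene stay as the last step left them, time stands still between calls to the robot, and variables do not carry over. Pictures are saved under pics/ and viewed, and the job is handed in when it is done.

Besides the shell and the picture viewer there is one more tool, called after ">>>" by a JSON object that holds its "op" and its "data". send_rows: Moves the arm, as the interface text tells. Its arguments: {"type":"object","properties":{"targets":{"type":"string"},"force":{"type":"number"}},"required":["targets"]}

```bash
ls; mkdir -p pics; cat > h.py <<'E'
import numpy as np,cv2
from station import r
def grab(n,f):
    d=r.get_image(n); cv2.imwrite('pics/'+f,d['frame'][:,:,::-1]); np.savez('pics/'+f+'.npz',**d); return d
def ray(d,u,v):
    x=(np.asarray(u,float)-d['cx'])/d['fx'];y=(np.asarray(v,float)-d['cy'])/d['fy']
    a,b=x.copy(),y.copy()
    for _ in range(20):
        s=1+d['k1']*(a*a+b*b); a,b=x/s,y/s
    R=cv2.Rodrigues(np.array(d['rvec'],float))[0];t=np.array(d['tvec'],float).ravel()
    return -R.T@t, (np.stack([a,b,np.ones_like(a)],-1))@R
def onz(d,u,v,z):
    c,w=ray(d,u,v); return c+w*((z-c[2])/w[...,2])[...,None]
def pts(d):
    v,u=np.mgrid[:480,:640]; c,w=ray(d,u,v); return c+w*d['range_z'][...,None]
E
python3 - <<'E'
from h import *
grab('scene','s0.png');grab('top','t0.png');grab('wrist','w0.png');print(r.state())
E
```

```text
pics
{'t': 0.15, 'joints': array([ 5.84999787e+01,  1.96267115e+01,  8.73648287e+01,  6.42579435e-04,
        7.30770655e+01, -8.36583392e+00]), 'dq': array([ 0.01708764, -0.12371345, -0.17341112, -0.02537786,  0.03332139,
       -0.01066692]), 'tau': array([ 1.47879375e-03, -4.33908963e+01, -2.46146697e+01, -9.65814138e-05,
        5.67783442e-03,  6.03618582e-05]), 'position': array([0.20608119, 0.4825205 , 0.23078962]), 'orientation': array([[-9.19585889e-01,  3.92888521e-01, -6.34785722e-04],
       [ 3.92888991e-01,  9.19585347e-01, -1.01534035e-03],
       [ 1.84824079e-04, -1.18309298e-03, -9.99999283e-01]]), 'force': array([ 0.01539658,  0.58832474, -0.22970796]), 'moment': array([-0.04471424, -0.05013767,  0.01701007]), 'width': 0.9973753136542357}
```

View pics/s0.png

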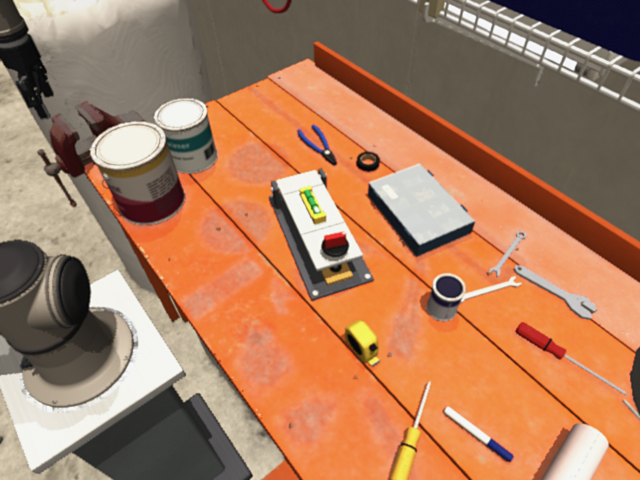

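View pics/t0.png

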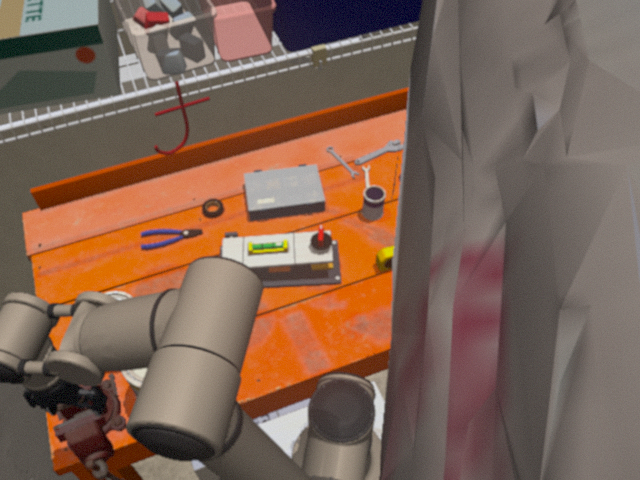

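View pics/w0.png

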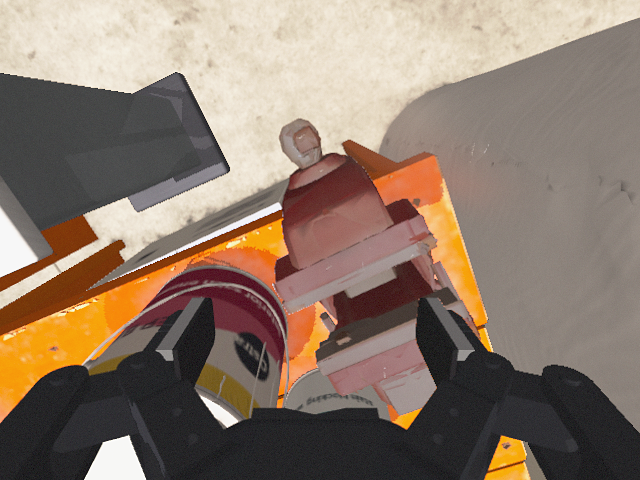

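The scene view shows the red knob at about (334,241), the vial at (313,202), and a brass packer under the foot near (340,272). The arm starts over the vise and big tins. Next I'll measure.

```bash
python3 - <<'E'
from h import *
for n in('s0.png','t0.png'):
    d=dict(np.load('pics/'+n+'.npz')); f=d['frame']; P=pts(d)
    print(n,d['fx'],d['k1'],d['rvec'],d['tvec'])
    hsv=cv2.cvtColor(f,cv2.COLOR_RGB2HSV)
    H,S,V=[hsv[...,i].astype(int) for i in range(3)]
    x0,x1,y0,y1=(260,380,160,300) if n[0]=='s' else (215,345,220,295)
    box=np.zeros((480,640),bool);box[y0:y1,x0:x1]=1
    g=box&(H>40)&(H<80)&(S>120); ye=box&(H>23)&(H<40)&(S>140)&(V>150)
    rd=box&((H<5)|(H>172))&(S>180)&(V>100)
    for k,m in(('green',g),('yellow',ye),('red',rd)):
        v,u=np.nonzero(m); q=P[m]; q=q[d['range_z'][m]>0]
        if len(q)==0: print(k,'none');continue
        print(k,len(u),u.mean(),v.mean(),u.min(),u.max(),v.min(),v.max(),'med',np.median(q,0),'lo',np.percentile(q,2,0),'hi',np.percentile(q,98,0))
        if k=='red':
            t=q[q[:,2]>np.percentile(q[:,2],90)-.006]; print(' top',t.mean(0),len(t)); 
            print(np.linalg.svd(t[:,:2]-t[:,:2].mean(0))[2])
    # plate top
    q=P[box&(P[...,2]>.07)&(P[...,2]<.105)&(S<40)&(V>150)]
    if len(q):
        rect=cv2.minAreaRect(q[:,:2].astype(np.float32)*1000);print('plate',rect,cv2.boxPoints(rect).round())
    im=cv2.resize(f[y0:y1,x0:x1],None,fx=5,fy=5,interpolation=cv2.INTER_CUBIC)[:600,:800]
    cv2.imwrite('pics/c_'+n,im[:,:,::-1])
E
```

```text
s0.png 468.8466534682293 -0.016743372558409728 [ 2.3331278  -0.82930124  0.28139573] [-0.50045806  0.2300503   0.94726577]
green 118 310.50847457627117 199.29661016949152 304 320 189 213 med [ 0.57580051 -0.02720958  0.09854891] lo [ 0.55864721 -0.07151987  0.09263678] hi [0.58936784 0.00359146 0.1019645 ]
yellow 210 310.87619047619046 204.28095238095239 300 325 187 218 med [ 0.56810988 -0.03446036  0.09186727] lo [ 0.54836032 -0.08713654  0.08210117] hi [0.59833733 0.01295253 0.10293292]
red 197 334.52284263959393 239.26903553299493 325 344 233 246 med [ 0.52650758 -0.17436819  0.12989213] lo [ 0.50889845 -0.18460012  0.11179079] hi [ 0.54367295 -0.16331934  0.13879795]
 top [ 0.52593598 -0.17296411  0.13564751] 91
[[-0.90512261  0.42515064]
 [-0.42515064 -0.90512261]]
plate ((564.4090576171875, -56.5067138671875), (301.12652587890625, 126.60330200195312), 73.56608581542969) [[ 461. -183.]
 [ 583. -219.]
 [ 668.   70.]
 [ 546.  106.]]
t0.png 601.9013660585197 -0.045301478857789096 [ 1.49235286 -2.19874115  0.75092643] [0.05546367 0.49955681 1.3642234 ]
green 75 263.4 245.85333333333332 252 282 244 248 med [ 0.57559214 -0.02319872  0.09678278] lo [ 0.56165149 -0.05301417  0.08971996] hi [0.58747287 0.00365977 0.1029886 ]
yellow 156 268.3205128205128 248.19871794871796 249 287 240 252 med [ 0.5656553  -0.03316905  0.09019524] lo [ 0.5476442  -0.08349396  0.08056364] hi [0.59671071 0.01448126 0.10368002]
red 58 320.41379310344826 235.1206896551724 318 323 229 240 med [ 0.52440047 -0.16883852  0.13528764] lo [ 0.50642218 -0.18349358  0.10632426] hi [ 0.54132591 -0.15888982  0.14107643]
 top [ 0.522499   -0.16808971  0.13657959] 42
[[-0.91916319  0.39387693]
 [ 0.39387693  0.91916319]]
plate ((567.0591430664062, -56.596435546875), (299.0723876953125, 109.90339660644531), 71.515869140625) [[ 468. -181.]
 [ 572. -216.]
 [ 667.   68.]
 [ 562.  103.]]
```

```bash
python3 - <<'E'
import cv2
im=cv2.imread('pics/s0.png')[165:285,265:385]; cv2.imwrite('pics/c1.png',cv2.resize(im,None,fx=5,fy=5,interpolation=cv2.INTER_CUBIC))
E
```

```text
(no output)
```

View pics/c1.png

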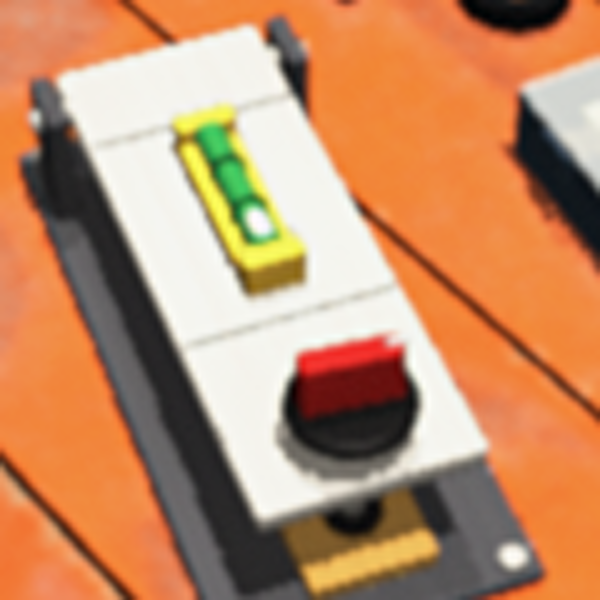

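View pics/c_t0.png

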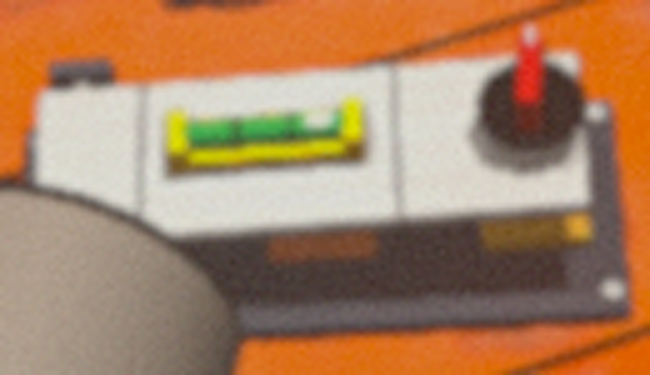

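>>> {"op": "send_rows", "data": {"targets": "0 0 0 -48 0 0 0; 0 -36 -31 -60 0 0 0; 0 -72 -62 -60 0 0 0; 0 -108 -93 -60 0 0 0; 0 -144 -124 -60 0 0 0; 0 -180 -156 -60 0 0 0; 0 -216 -187 -60 0 0 0; 0 -252 -218 -60 0 0 0; 0 -288 -249 -60 0 0 0; 0 -324 -280 -60 0 0 0"}}

```text
t: 1.15
position: [0.3945, 0.0961, 0.2913]
orientation: [[-0.92, 0.393, 0.0], [0.393, 0.92, 0.0], [-0.0, 0.0, -1.0]]
force: [0.8, 0.0, -0.3]
width: 1.006
```

>>> {"op": "send_rows", "data": {"targets": "0 -36 -31 0 0 0 0; 0 -72 -62 0 0 0 0; 0 -108 -93 0 0 0 0; 0 -144 -124 0 0 0 0; 0 -180 -156 0 0 0 0; 0 -216 -187 10 0 0 0; 0 -225 -196 30 0 0 0; 0 -225 -196 30 0 0 0; 0 -225 -196 30 0 0 0"}}

```text
t: 2.05
position: [0.5236, -0.1701, 0.261]
orientation: [[-0.919, 0.393, -0.002], [0.393, 0.919, 0.001], [0.002, 0.001, -1.0]]
force: [-1.2, 0.6, -0.0]
width: 1.001
```

```bash
python3 - <<'E'
from h import *
grab('wrist','w1.png');grab('scene','s1.png');s=r.state();print(s['t'],s['position'],s['orientation'],s['joints'],s['force'])
E
```

```text
2.15 [ 0.52412015 -0.16955485  0.26246034] [[-9.20059588e-01  3.91776437e-01  1.25609321e-03]
 [ 3.91776439e-01  9.20060410e-01 -2.54836011e-04]
 [-1.25552037e-03  2.57643408e-04 -9.99999179e-01]] [-2.59092385e+01  2.10483345e+01  8.01547179e+01  1.86734604e-02
  7.87258333e+01 -9.28477881e+01] [-0.04908185  1.18909455  0.48111515]
```

View pics/w1.png

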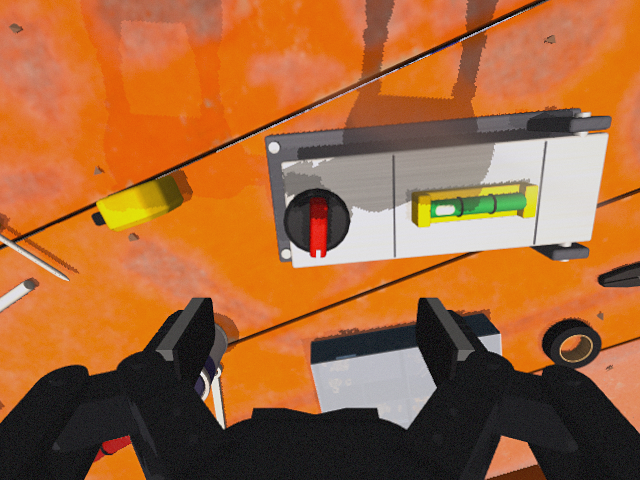

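View pics/s1.png

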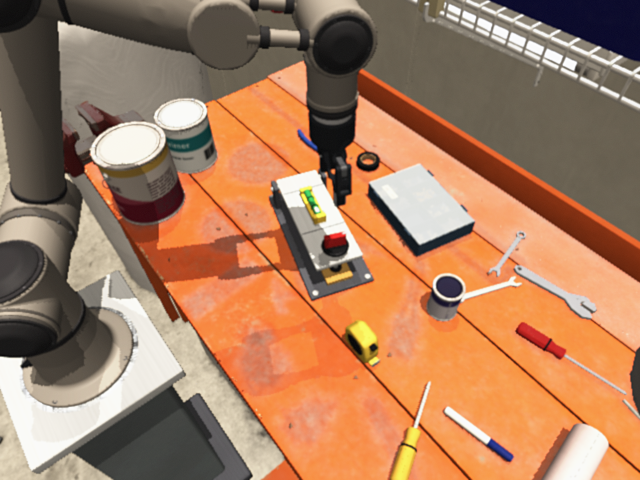

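The wrist view shows the knob at (317,221), with its bar nearly vertical in the image and the white dash at (318,253). The bubble is at the knob end of the vial, around (445,210). I'll measure the bar and vial from this view.

```bash
cat >> h.py <<'E'
def bar(d,box,z=.136):
    f=d['frame'];hsv=cv2.cvtColor(f,cv2.COLOR_RGB2HSV);H,S,V=[hsv[...,i].astype(int) for i in range(3)]
    m=((H<5)|(H>172))&(S>180)&(V>190); m[:, :box[0]]=0;m[:,box[1]:]=0;m[:box[2]]=0;m[box[3]:]=0
    v,u=np.nonzero(m); return m,onz(d,u,v,z)
E
python3 - <<'E'
from h import *
d=dict(np.load('pics/w1.png.npz'))
m,q=bar(d,(280,350,180,260))
rect=cv2.minAreaRect((q[:,:2]*1000).astype(np.float32));print(rect,cv2.boxPoints(rect))
im=d['frame'][180:270,275:355];cv2.imwrite('pics/k1.png',cv2.resize(im,None,fx=6,fy=6,interpolation=cv2.INTER_CUBIC)[:,:,::-1])
P=pts(d);
for u,v in((318,205),(318,230),(318,245)):print(P[v,u])
print(onz(d,[317,317],[221,221],.109))
# skirt: dark circle
f=d['frame'].max(2)<75; lab=np.zeros((480,640),np.uint8); lab[180:262,280:352]=f[180:262,280:352]; lab|=0
lab[m]=1
c=max(cv2.findContours(lab,0,2)[0],key=cv2.contourArea); e=cv2.fitEllipse(c); print(e,cv2.minEnclosingCircle(c), onz(d,*[np.array([x]) for x in e[0]],.113))
E
```

```text
((529.221435546875, -170.96450805664062), (11.45171070098877, 40.53839111328125), 66.65715026855469) [[ 508.3425  -168.1904 ]
 [ 545.5628  -184.25302]
 [ 550.10034 -173.73862]
 [ 512.88007 -157.676  ]]
[ 0.50850026 -0.16226163  0.13515766]
[ 0.52758101 -0.17035442  0.13477298]
[ 0.53883436 -0.17514809  0.13647986]
[[ 0.52705917 -0.17081118  0.109     ]
 [ 0.52705917 -0.17081118  0.109     ]]
((316.5510559082031, 220.26609802246094), (57.989864349365234, 65.2767562866211), 98.58907318115234) ((316.0, 220.0), 33.24163818359375) [[ 0.52525575 -0.17049651  0.113     ]]
```

View pics/k1.png

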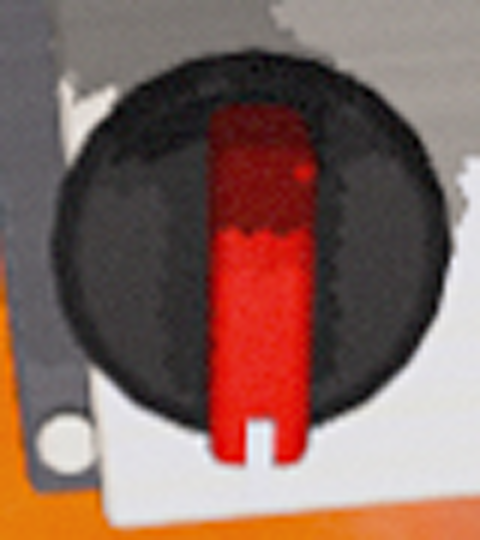

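>>> {"op": "send_rows", "data": {"targets": "0.3 0 0 0 0 0 0.149; 0.3 0 0 0 0 0 0.298; 0.3 0 0 0 0 0 0.447; 0.3 0 0 0 0 0 0.596; 0.3 0 0 0 0 0 0.745; 0.3 0 0 0 0 0 0.894; 0.3 0 0 0 0 0 1.043; 0.3 0 0 0 0 0 1.192; 0.3 0 0 0 0 0 1.341; 0.3 0 0 0 0 0 1.49"}}

```text
t: 3.15
position: [0.5242, -0.1693, 0.2629]
orientation: [[0.321, 0.947, 0.002], [0.947, -0.321, -0.001], [-0.0, 0.002, -1.0]]
force: [-0.4, -0.1, -0.4]
width: 0.7
```

>>> {"op": "send_rows", "data": {"targets": "0.3 0 0 0 0 0 0.149; 0.3 0 0 0 0 0 0.298; 0.3 0 0 0 0 0 0.447; 0.3 0 0 0 0 0 0.596; 0.3 0 0 0 0 0 0.745; 0.3 0 0 0 0 0 0.894; 0.3 0 0 0 0 0 1.043; 0.3 0 0 0 0 0 1.192; 0.3 0 0 0 0 0 1.341; 0.3 0 0 0 0 0 1.49"}}

```text
t: 4.15
position: [0.5242, -0.1693, 0.2629]
orientation: [[0.97, -0.244, 0.002], [-0.244, -0.97, -0.001], [0.002, 0.0, -1.0]]
force: [-0.1, -0.1, -0.1]
width: 0.702
```

>>> {"op": "send_rows", "data": {"targets": "0.3 0 0 0 0 0 0.149; 0.3 0 0 20 0 0 0.162; 0.3 0 0 50 0 0 0.162; 0.3 0 0 80 0 0 0.162; 0.3 0 0 80 0 0 0.162; 0.3 0 0 80 0 0 0.162"}}

```text
t: 4.75
position: [0.5245, -0.17, 0.1829]
orientation: [[0.92, -0.392, 0.001], [-0.392, -0.92, -0.0], [0.001, -0.0, -1.0]]
force: [-0.1, -0.1, 0.9]
width: 0.699
```

```bash
python3 - <<'E'
from h import *
grab('wrist','w2.png');s=r.state();print(s['t'],s['position'],s['orientation'],s['joints'],s['force'],s['width'],r.pinch_z)
E
```

```text
4.8 [ 0.52505888 -0.1703791   0.18354517] [[ 9.19817241e-01 -3.92335342e-01  3.03678521e-03]
 [-3.92333155e-01 -9.19822254e-01 -1.31004196e-03]
 [ 3.30727837e-03  1.35676564e-05 -9.99994531e-01]] [-2.59383864e+01  2.46830869e+01  8.74010549e+01  9.30147316e-03
  6.77265590e+01  8.71579905e+01] [0.46363619 0.17058275 0.41162346] 0.7017636774385126 -0.0187
```

View pics/w2.png

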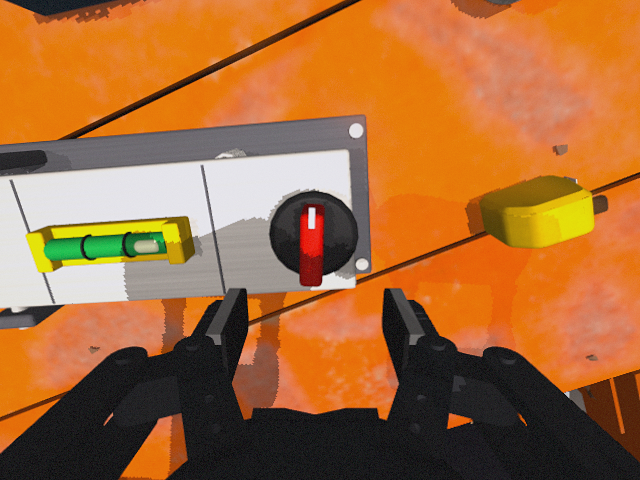

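The bar is at u≈312 and the midline between the fingers is at u≈314, so it is aligned. Quick check of the bar centre from this view.

```bash
python3 - <<'E'
from h import *
d=dict(np.load('pics/w2.png.npz'))
print(onz(d,[311.5,311.5],[206,250],.136))
m,q=bar(d,(290,335,195,290))
rect=cv2.minAreaRect((q[:,:2]*1000).astype(np.float32));print(rect,cv2.boxPoints(rect))
im=d['frame'][180:295,265:365];cv2.imwrite('pics/k2.png',cv2.resize(im,None,fx=5,fy=5,interpolation=cv2.INTER_CUBIC)[:,:,::-1])
E
```

```text
[[ 0.55429161 -0.18217383  0.136     ]
 [ 0.53032737 -0.17187505  0.136     ]]
((538.2597045898438, -175.2609405517578), (11.95328426361084, 24.6724796295166), 66.21928405761719) [[ 524.56085 -175.7557 ]
 [ 547.1385  -185.70456]
 [ 551.95856 -174.76617]
 [ 529.3809  -164.81732]]
```

View pics/k2.png

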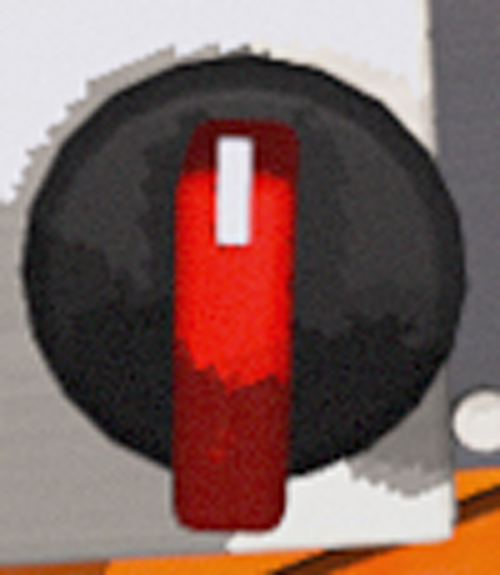

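```bash
python3 - <<'E'
from h import *
d=dict(np.load('pics/w2.png.npz'))
print(onz(d,[314,314.],[232,234],.112), onz(d,[311.5],[285.],.136))
d=dict(np.load('pics/s0.png.npz'));m,q=bar(d,(320,350,225,255));print(q.mean(0),q.min(0),q.max(0))
E
```

```text
[[ 0.53286477 -0.17446053  0.112     ]
 [ 0.53162535 -0.17393109  0.112     ]] [[ 0.50982329 -0.16306381  0.136     ]]
[ 0.52609654 -0.17157079  0.136     ] [ 0.50916608 -0.18320739  0.136     ] [ 0.54444965 -0.16048137  0.136     ]
```

>>> {"op": "send_rows", "data": {"targets": "0.3 2 0 30 0 0 0; 0.3 4 0 55 0 0 0; 0.3 4 0 71 0 0 0; 0.3 4 0 71 0 0 0; 0.6 4 0 71 0 0 0; 1 4 0 71 0 0 0; 1 4 0 71 0 0 0; 1 4 0 71 0 0 0; 1 4 0 71 0 0 0; 1 4 0 71 0 0 0", "force": 40}}

```text
t: 5.8
position: [0.5291, -0.1712, 0.1111]
orientation: [[0.919, -0.393, 0.003], [-0.393, -0.919, 0.001], [0.003, -0.002, -1.0]]
force: [5.8, 5.6, -2.3]
width: 0.156
```

```bash
python3 - <<'E'
from h import *
grab('wrist','w3.png');s=r.state();print(s['t'],s['position'],s['force'],s['moment'],s['width'])
E
```

```text
5.85 [ 0.52909053 -0.17115245  0.11107339] [ 4.51506523  6.14814962 -1.9171764 ] [ 0.50537067 -0.62366489 -0.08803841] 0.15605934424842482
```

View pics/w3.png

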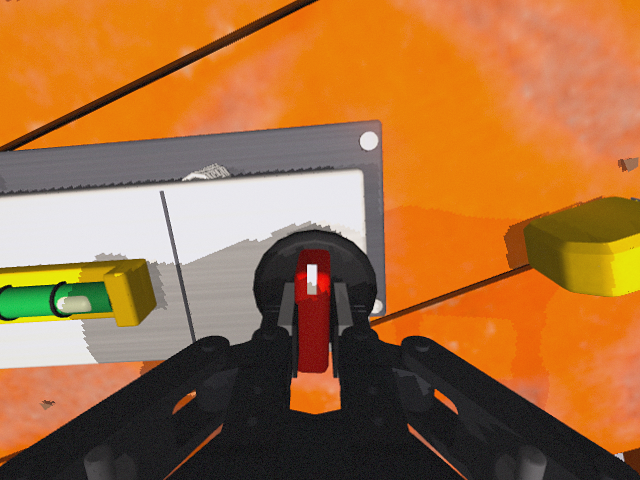

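>>> {"op": "send_rows", "data": {"targets": "1 0 -1 3 0 0 0; 1 0 -2 6 0 0 0; 1 0 -2 9 0 0 0; 1 0 -2 9 0 0 0; 1 0 -2 9 0 0 0"}}

```text
t: 6.35
position: [0.529, -0.1715, 0.1021]
orientation: [[0.919, -0.394, 0.002], [-0.394, -0.919, -0.002], [0.002, 0.001, -1.0]]
force: [-1.7, -3.9, 5.5]
width: 0.155
```

>>> {"op": "send_rows", "data": {"targets": "1 0 0 3 0 0 0; 1 0 0 6 0 0 0; 1 0 0 6 0 0 0; 1 0 0 6 0 0 0"}}

```text
t: 6.75
position: [0.5291, -0.1716, 0.0967]
orientation: [[0.919, -0.394, 0.002], [-0.394, -0.919, -0.002], [0.003, 0.001, -1.0]]
force: [-2.5, -4.5, 11.1]
width: 0.153
```

```bash
python3 - <<'E'
from h import *
grab('wrist','w4.png');grab('scene','s4.png');s=r.state();print(s['t'],s['position'],s['force'],s['moment'],s['width'])
E
```

```text
6.85 [ 0.52908093 -0.17159656  0.09682355] [-2.87634339 -3.69218424 10.35127973] [-1.04855667  0.57542118 -0.08283777] 0.1473197814768595
```

View pics/w4.png

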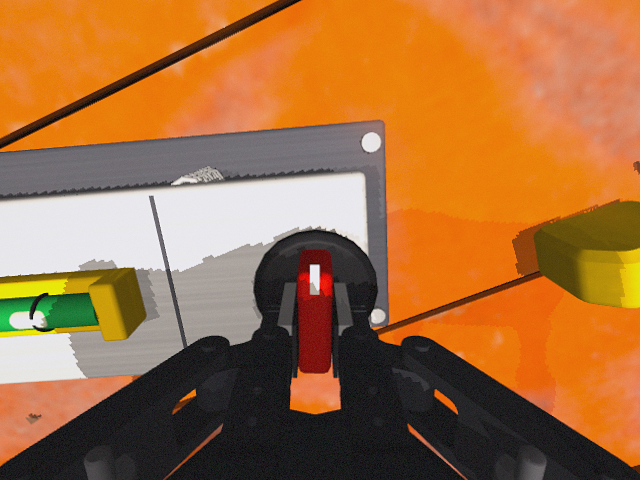

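View pics/s4.png

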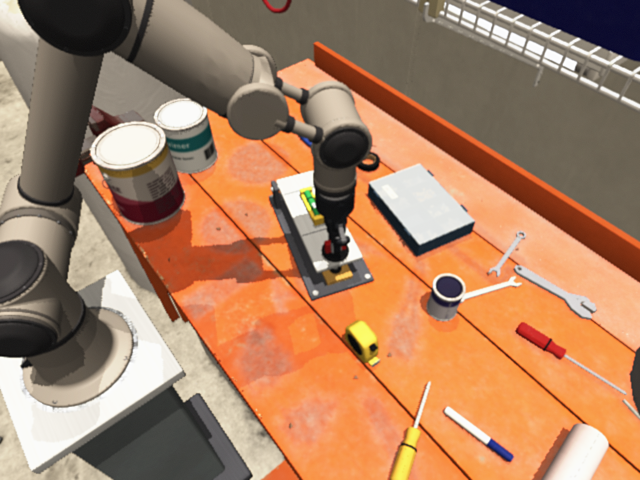

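Force rises about 1 N/mm, so the foot stands. The bubble is still too far towards the knob, near the line at (38,312). I'll turn anticlockwise while following the plate down.

>>> {"op": "send_rows", "data": {"targets": "1 0 0.5 0.4 0 0 -0.08; 1 0 0.5 0.8 0 0 -0.16; 1 0 0.5 1.2 0 0 -0.24; 1 0 0.5 1.6 0 0 -0.32; 1 0 0.5 2 0 0 -0.4; 1 0 0.5 2 0 0 -0.48; 1 0 0.5 2 0 0 -0.5; 1 0 0.5 2 0 0 -0.5; 1 0 0.5 2 0 0 -0.5"}}

```text
t: 7.75
position: [0.5289, -0.1722, 0.0949]
orientation: [[0.995, 0.095, 0.002], [0.095, -0.995, -0.002], [0.002, 0.003, -1.0]]
force: [-1.9, -3.8, 10.9]
width: 0.158
```

```bash
python3 - <<'E'
from h import *
grab('wrist','w5.png');grab('scene','s5.png');grab('top','t5.png');s=r.state();print(s['t'],s['position'],s['force'],s['moment'],s['width'],s['joints'])
E
```

```text
7.9 [ 0.52895604 -0.17222139  0.09486095] [-2.61626635 -5.29266546 10.88564421] [-1.04805104  0.55796643 -0.04172664] 0.15442993485119488 [-2.58923802e+01  3.08781440e+01  9.27601657e+01 -7.64297665e-02
  5.61795730e+01  5.86712797e+01]
```

View pics/w5.png

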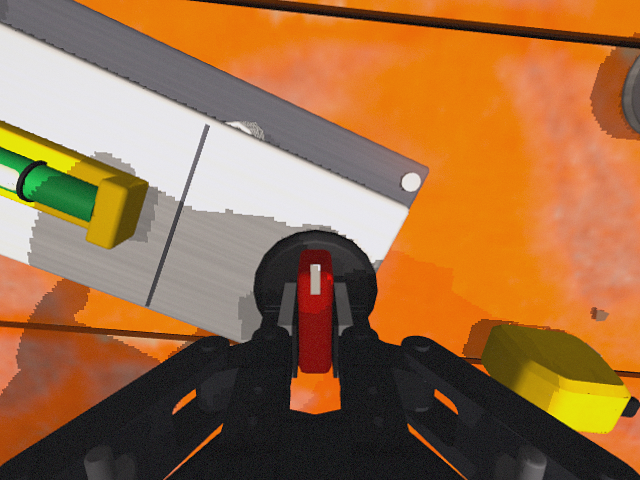

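View pics/t5.png

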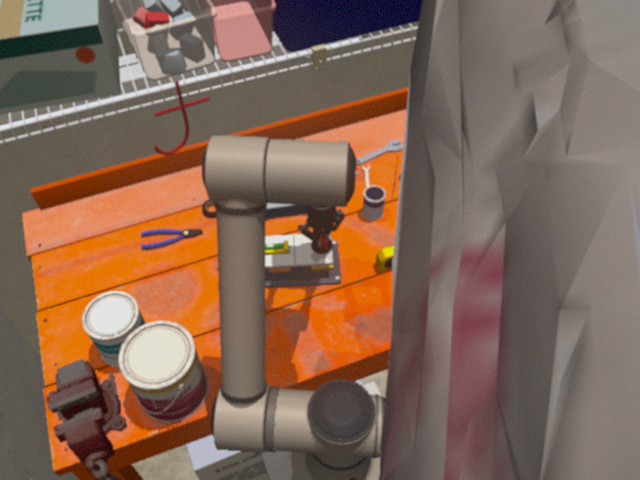

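```bash
python3 - <<'E'
from h import *
a=dict(np.load('pics/w5.png.npz'));b=dict(np.load('pics/s5.png.npz'))
A=cv2.resize(a['frame'][120:240,0:130],(650,600),interpolation=cv2.INTER_CUBIC)
cv2.imwrite('pics/z5.png',A[:,:,::-1])
B=cv2.resize(b['frame'][180:225,295:335],(640,600),interpolation=cv2.INTER_CUBIC)
cv2.imwrite('pics/z5s.png',B[:,:,::-1])
E
```

```text
(no output)
```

View pics/z5.png

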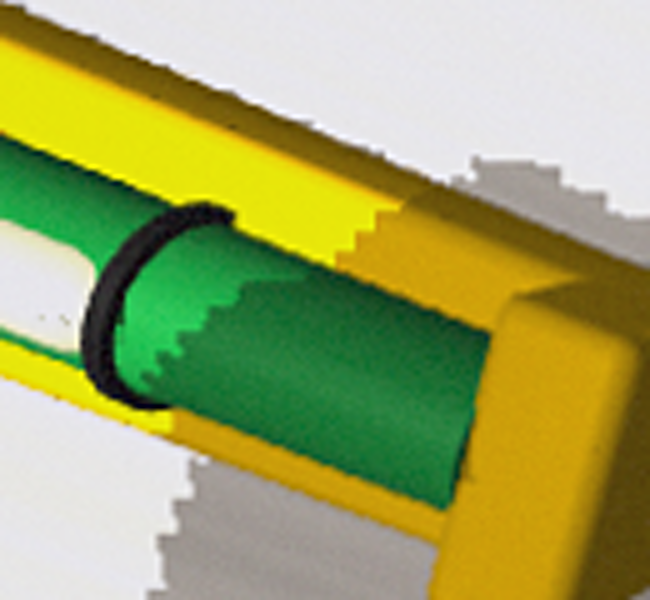

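View pics/z5s.png

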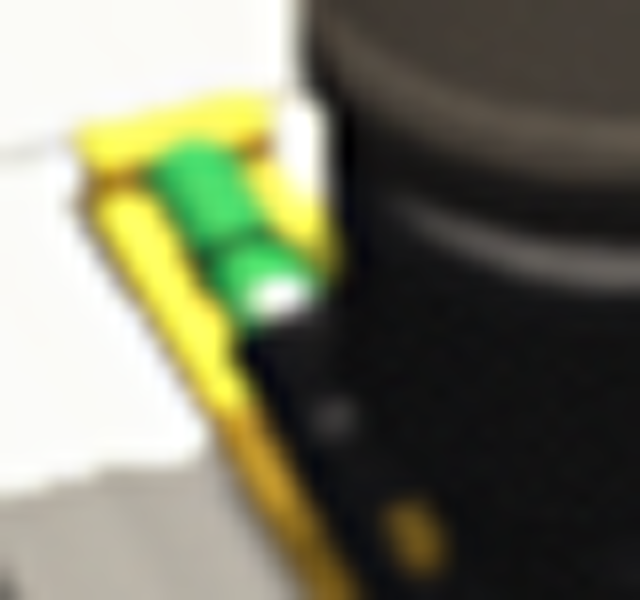

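Ring line at zoom (100,320), and the bubble's knob end is barely inside it, so the offset is about +3 mm. Another 0.25 rad anticlockwise.

>>> {"op": "send_rows", "data": {"targets": "1 0 0 0.3 0 0 -0.08; 1 0 0 0.6 0 0 -0.16; 1 0 0 1 0 0 -0.24; 1 0 0 1 0 0 -0.25; 1 0 0 1 0 0 -0.25; 1 0 0 1 0 0 -0.25"}}

```text
t: 8.5
position: [0.529, -0.1725, 0.0939]
orientation: [[0.941, 0.339, 0.003], [0.339, -0.941, -0.003], [0.001, 0.003, -1.0]]
force: [-2.4, -6.0, 10.0]
width: 0.156
```

```bash
python3 - <<'E'
from h import *
a=grab('wrist','w6.png');b=grab('scene','s6.png');s=r.state();print(s['t'],s['position'],s['force'],s['moment'],s['width'])
A=cv2.resize(a['frame'][40:200,0:170],(638,600),interpolation=cv2.INTER_CUBIC)
cv2.imwrite('pics/z6.png',A[:,:,::-1])
B=cv2.resize(b['frame'][180:225,295:335],(640,600),interpolation=cv2.INTER_CUBIC)
cv2.imwrite('pics/z6s.png',B[:,:,::-1])
E
```

```text
8.6 [ 0.52897265 -0.17249544  0.09389553] [-2.24205124 -5.664332   10.69104832] [-1.14095121  0.52420116 -0.05764405] 0.1532777476136925
```

View pics/z6.png

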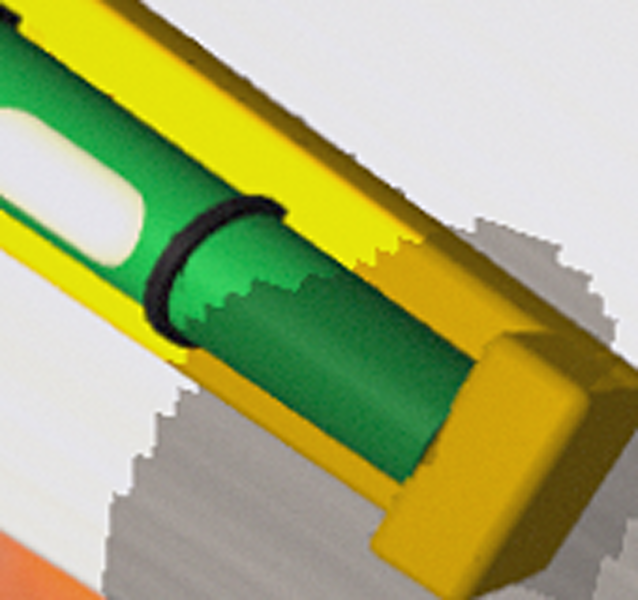

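View pics/z6s.png

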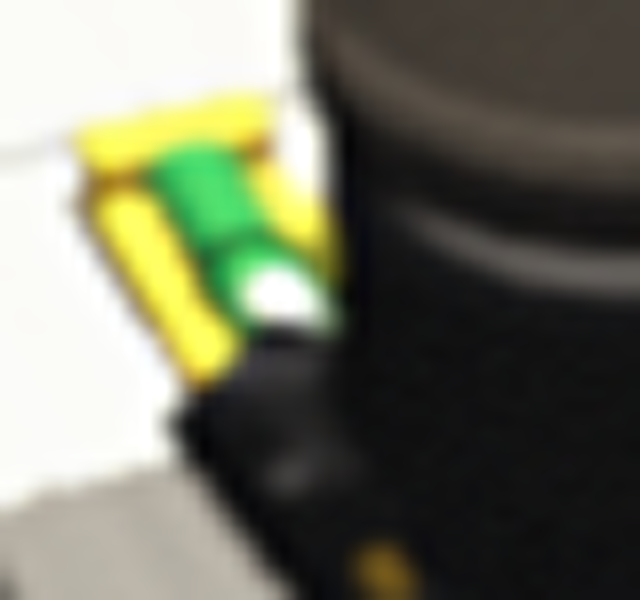

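View pics/w6.png

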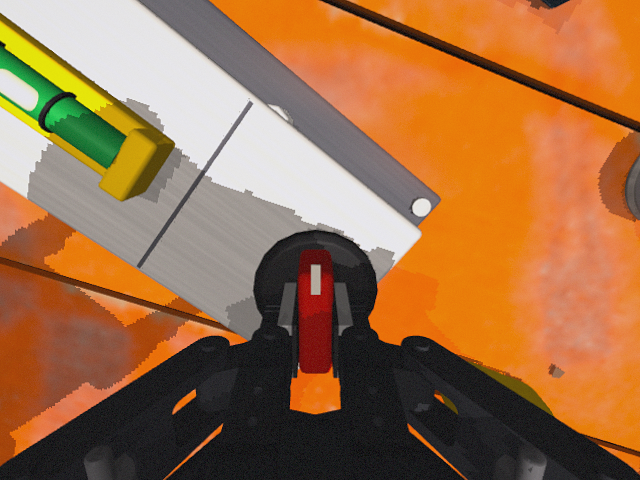

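```bash
python3 - <<'E'
from h import *
d=dict(np.load('pics/w6.png.npz'));P=pts(d);f=d['frame'];mx=f.max(2);
def px(zx,zy):return zx*170/638,40+zy*160/600
for n,p in (('bub',(60,190)),('bubtip',(125,228)),('ringTop',(200,235)),('ringLow',(160,290)),('ringfar',(275,208)),('green',(300,250)),('green2',(300,330)),('cap',(500,420)),('far ring',(5,15)),('plate',(560,180))):
    u,v=px(*p); print(n,round(u,1),round(v,1),f[int(v),int(u)],P[int(v),int(u)].round(4))
# white mask
hsv=cv2.cvtColor(f,cv2.COLOR_RGB2HSV)
m=(hsv[...,1]<70)&(hsv[...,2]>170);m[:,45:]=0;m[:60]=0;m[125:]=0
n,l,st,c=cv2.connectedComponentsWithStats(m.astype(np.uint8));print(st,c)
k=mx<60;k[:,80:]=0;k[:85]=0;k[140:]=0
n,l,st,c=cv2.connectedComponentsWithStats(k.astype(np.uint8));print(st,c)
i=1+st[1:,4].argmax();v,u=np.nonzero(l==i);q=P[v,u];print('ring z',np.percentile(q[:,2],[0,10,50,90,100]))
for z in(.09,.094,.098,.102):
    print(z,[onz(d,*[np.array([t]) for t in px(*p)],z)[0].round(4) for p in((130,232),(200,235),(165,258),(275,208))])
E
```

```text
bub 16.0 90.7 [229 227 234] [ 0.5734 -0.039   0.0961]
bubtip 33.3 100.8 [226 226 225] [ 0.5721 -0.0457  0.0963]
ringTop 53.3 102.7 [34 30 32] [ 0.5737 -0.0518  0.0951]
ringLow 42.6 117.3 [38 38 39] [ 0.5669 -0.0489  0.0955]
ringfar 73.3 95.5 [17 23 26] [ 0.5775 -0.0534  0.0869]
green 79.9 106.7 [ 25 107  49] [ 0.5746 -0.0578  0.0895]
green2 79.9 128.0 [ 41 129  63] [ 0.5673 -0.0616  0.094 ]
cap 133.2 152.0 [208 162  10] [ 0.5652 -0.0826  0.0933]
far ring 1.3 44.0 [25 19 22] [ 0.5863 -0.0247  0.0857]
plate 149.2 88.0 [229 229 232] [ 0.5893 -0.0744  0.0718]
[[     0      0    640    480 306011]
 [     0     69     38     42    942]
 [     0    107     26     18    247]] [[320.68057357 240.05780511]
 [ 17.5477707   90.05944798]
 [  8.44939271 118.36032389]]
[[     0      0    640    480 306883]
 [    60     89      1      1      1]
 [    39     92     37     41    315]
 [    78    102      1      1      1]] [[319.77625023 239.63613494]
 [ 60.          89.        ]
 [ 51.95873016 107.78730159]
 [ 78.         102.        ]]
ring z [0.08538568 0.08844607 0.09429799 0.09639637 0.09808189]
0.09 [array([ 0.5704, -0.0418,  0.09  ]), array([ 0.5725, -0.0486,  0.09  ]), array([ 0.569 , -0.0455,  0.09  ]), array([ 0.5778, -0.0555,  0.09  ])]
0.094 [array([ 0.5712, -0.0447,  0.094 ]), array([ 0.5733, -0.0513,  0.094 ]), array([ 0.5699, -0.0482,  0.094 ]), array([ 0.5785, -0.0579,  0.094 ])]
0.098 [array([ 0.572 , -0.0475,  0.098 ]), array([ 0.5741, -0.0539,  0.098 ]), array([ 0.5707, -0.051 ,  0.098 ]), array([ 0.5791, -0.0604,  0.098 ])]
0.102 [array([ 0.5728, -0.0504,  0.102 ]), array([ 0.5748, -0.0566,  0.102 ]), array([ 0.5716, -0.0537,  0.102 ]), array([ 0.5797, -0.0629,  0.102 ])]
```

```bash
python3 - <<'E'
from h import *
d=dict(np.load('pics/w6.png.npz'));P=pts(d);f=d['frame'];mx=f.max(2).astype(int);hsv=cv2.cvtColor(f,cv2.COLOR_RGB2HSV)
a=np.array([np.cos(np.radians(72)),np.sin(np.radians(72)),0])
vm,um=np.mgrid[:480,:640]
k=(mx<60)&(um<80)&(vm>85)&(vm<140)
q=P[k];q=q[q[:,2]>.08];s=q@a;print('ring1',len(s),np.percentile(s,[5,25,50,75,95])*1000)
k=(mx<60)&(um<8)&(vm<55)&(vm>38);q=P[k];s=q@a;print('ring2',len(s),np.percentile(s,[5,25,50,75,95])*1000)
w=((hsv[...,1]<70)&(hsv[...,2]>170)&(um<45)&(vm>60)&(vm<112)).astype(np.uint8)
n,l,st,c=cv2.connectedComponentsWithStats(w);i=1+st[1:,4].argmax();q=P[l==i];s=q@a;print('bubble',np.percentile(s,[0,1,3,50,99,100])*1000,q[:,2].mean())
d=dict(np.load('pics/s6.png.npz'));P=pts(d);f=d['frame'];hsv=cv2.cvtColor(f,cv2.COLOR_RGB2HSV)
for v in range(188,206):
    print(v,[tuple(f[v,u])[1] for u in range(304,320)])
for (u,v) in((309,198),(310,198),(311,199),(312,200),(313,201),(307,191),(310,197)):print(u,v,f[v,u],P[v,u].round(4),round(P[v,u]@a*1000,1))
E
```

```text
ring1 317 [127.5504238  127.94919374 128.28841342 128.80457971 129.45457907]
ring2 19 [156.96280235 157.22227536 157.62164171 157.87821372 158.08943508]
bubble [ 46.2395829  132.9485808  133.3351162  139.4724617  147.2389851
 148.20849702] 0.09580802322444563
188 [np.uint8(248), np.uint8(251), np.uint8(251), np.uint8(251), np.uint8(251), np.uint8(253), np.uint8(252), np.uint8(246), np.uint8(241), np.uint8(243), np.uint8(170), np.uint8(59), np.uint8(20), np.uint8(36), np.uint8(50), np.uint8(59)]
189 [np.uint8(251), np.uint8(251), np.uint8(251), np.uint8(250), np.uint8(251), np.uint8(251), np.uint8(245), np.uint8(233), np.uint8(239), np.uint8(252), np.uint8(222), np.uint8(97), np.uint8(19), np.uint8(22), np.uint8(36), np.uint8(48)]
190 [np.uint8(251), np.uint8(246), np.uint8(242), np.uint8(239), np.uint8(236), np.uint8(227), np.uint8(196), np.uint8(176), np.uint8(226), np.uint8(255), np.uint8(248), np.uint8(119), np.uint8(18), np.uint8(17), np.uint8(25), np.uint8(33)]
191 [np.uint8(232), np.uint8(227), np.uint8(227), np.uint8(227), np.uint8(215), np.uint8(184), np.uint8(146), np.uint8(
[... 3173 characters left out ...]
8(138), np.uint8(113), np.uint8(46), np.uint8(11), np.uint8(14), np.uint8(15)]
205 [np.uint8(211), np.uint8(190), np.uint8(243), np.uint8(255), np.uint8(253), np.uint8(185), np.uint8(87), np.uint8(40), np.uint8(31), np.uint8(42), np.uint8(62), np.uint8(58), np.uint8(27), np.uint8(11), np.uint8(15), np.uint8(16)]
309 198 [ 53 152  72] [ 0.5775 -0.0195  0.0947] 159.9
310 198 [ 57 176  81] [ 0.5795 -0.0207  0.0944] 159.4
311 199 [104 224 127] [ 0.5786 -0.0258  0.0956] 154.3
312 200 [223 246 228] [ 0.5768 -0.032   0.0984] 147.8
313 201 [246 253 249] [ 0.5772 -0.0352  0.0974] 144.9
307 191 [102 227 110] [ 5.865e-01 -3.000e-04  9.730e-02] 180.9
310 197 [ 55 169  80] [ 0.579  -0.0217  0.0988] 158.3
```

The wrist view puts the knob-side line at 128.3 mm along the vial and the bubble's knob end at about 132.7 mm. That is a gap of about 4.4 mm, against 4 mm when centred. The scene view puts the bubble's other end several mm inside the far line. The push is steady at about 10.7 N, so I'm handing in while holding.

```bash
python3 - <<'E'
from station import r
s=r.state();print(s['t'],s['force'],s['width']);print(r.sign_off())
E
```

```text
8.6 [-2.24205124 -5.664332   10.69104832] 0.1532777476136925
the job is handed in; nothing more can be done
None
```

I gripped the red bar, pressed the knob down until the foot stood on the brass packer, and turned it about 0.75 rad anticlockwise. I then handed the job in at 8.6 s, still holding it pressed.

- **Bubble:** the wrist camera put it within about 0.5 mm of the vial's middle. It measured a gap of about 4.4 mm from the bubble's knob end to the nearer line, where 4 mm is centred. An earlier pixel-scale estimate from the same picture gave about 3.5 mm.
- **Cross-check:** the coarse scene view (about 3 mm per pixel) has the other end inside the far line. By eye that gap looked nearer 9 mm, which would put the bubble outside the lines. Measured with the range data it came to about 5 mm. I trusted the sharper wrist view.
- **Push:** about 10.7 N down, after rising about 1 N per mm, which is the knob spring working with the foot standing. A sideways load of about 6 N on the fingers remains.
- **Bystanders:** my path stayed clear of the tin, tape measure and screwdriver. I saw no sign of contact, but I did not measure their final positions.

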